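Count the batch, then lift the tote of knobs and hold it level

ROBOT

A 6-joint arm with a two-finger parallel gripper is mounted at the origin on the work surface. World frame = base frame: x ahead of the robot, y to its left, z up, the work surface at z = 0. Lengths are in m, angles in degrees, forces in N, time in s.
With the tool pointing down it reaches from about 0.25 to 0.725 m from the base axis. Payload 9.7 kg.
Tool frame: the origin (TCP) lies between the finger pads; the fingertips stand 22 mm ahead of it and the grasp point (between the pads) lies 3 mm ahead of it; z points along the fingers, y is the line along which they close (so a half turn about z gives the same grasp; the last joint's range is limited). The gripper opens to 85 mm and grips with 20 to 120 N. Pads are 22 mm wide; open, the fingers measure 114 mm over their backs; the gripper's body (76 mm by 85 mm) begins 54 mm behind the grasp point. The pads swing forward as they close: fully open they stand 13 mm farther back than shut.
Start: joints at [73.682, 4.979, 10.078, 95.1, 0, 90], TCP at [0.155, 0.528, 0.253] pointing down, gripper open.
Joint ranges: [-179.16, 179.16], [-48.56, 103.87], [-65.8, 70.77], [-126.05, 130.52], [-82.76, 87.17], [-180, 180]. Speed limits (degrees/s): [127.2, 127.2, 147.25, 180, 180, 180].

INTERFACE

Orientations are given as [roll, pitch, yaw] about the fixed x, y, z axes, in that order (R = Rz(yaw) Ry(pitch) Rx(roll)).
In Python, from workcell import bot, viewer, finder gives the robot as it stands.
- The arm moves only by the tool move_arm, never from a script. Its arguments are lists of equal length, an entry for each row: "offset": the shift along the tool's x, y, z in cm, a list of three; "twist": the turn, a rotation vector about the tool's x, y, z in rad, a list of three; "grip": the opening, from 0 (shut) to 1 (fully open). In form: {"offset": [[x, y, z], ...], "twist": [[ax, ay, az], ...], "grip": [grip, ...]}. A call has 1 to 5 rows; each row shifts and turns the commanded pose from where the row before left it, along the tool's axes as they then stand; what a row does not reach is not made up. A row lasts 1/10 s, in which the tool goes at most 50 mm and 8.59 degrees, less where a joint would pass 70% of its speed; a pose out of reach is approached as far as the arm can. A call is refused whole if a number of a shift passes 5 or a number of a turn 0.15, either way. A call with a gripper value outside its range is refused whole. The fingers move at their own pace and stop on an object; "force" is the grip in N (left out, the last holds). Time passes only in rows, so rows that do not move let the fingers close. It gives the time, the measured TCP pose, the force, the opening and the grip force at its end, in the units of the state.
- bot.get_obs(): the state, without advancing time (a new reading comes with each control period).
- viewer.camera(name): name is "scene" or "top" or "wrist"; returns a dict with "color" (480x640x3 uint8, red, green, blue), "depth" (480x640 float32, m along the optical axis (not along the pixel's ray), 0 where there is no reading), "vfov" (degrees; the focal length in pixels is half the picture's height over the tangent of half this angle, whatever the lens; pixels are square), "cx", "cy" (the principal point, pixels), "k1" (the pictures are not rectified: a ray, as slopes to the right and down, at radius r is drawn at 1 + k1 r^2 times it, then the intrinsics apply), "position" and "attitude" of the camera in the world; the wrist camera has in their place "tool_from_camera" (4x4, takes a point from camera to tool coordinates, whose origin is the TCP and whose axes are the flange's). Camera axes: x right, y down, z forward; pixel columns grow to the right and rows downward; lengths in m; the calibration is good to about 2 mm. A picture is of the moment at which its call begins: read the wrist's pose just before it.
- bot.job_done(): hands the job in; it is judged then, once.
Trained networks look in a picture, given as the dict that the camera call returned (one of the last four; its "shot" number tells which), for a name from the list of things; names that differ only in an ending like _2 or _b are one class to them, and where a whole thing is asked for, a point or a joint stands for the part that bears it (a point fixed in the world has none). Each returns a list of dicts, best first, with "p" (0 to 1); they miss things now and then, are a little off and sometimes report something else, mostly with a low value. They report only what shows in the picture. A call takes as long as a camera call. They do not tell look-alikes from the thing itself.
- finder.boxes_of(picture, thing): "position" ([column, row] in pixels, amid what is visible of it).
- finder.pinpoint(picture, thing): "position" ([column, row] in pixels: a listed point, or the origin of a listed thing).
The state is a dict: "time": time; "q": joint angles; "qd": joint speeds; "joint_efforts": joint torques, N m; "ee_pos": TCP position; "tcp_rot": TCP orientation; "wrist_force": force on the tool from outside, world axes, zero at the start; "torque": the same for the moment, N m; "opening": finger opening in m; "grasp_force": force on a finger pad.
Only numpy, scipy, OpenCV 4.12 (cv2) and the standard library are available. Lean on these libraries where they do the work, as an engineer would, in place of code of your own. Each camera call takes 0.05 s, during which the arm holds its last target. There are 200 camera calls.

TASK

A batch of turned drawer knobs is ready in the plywood tote: log it on the bench counter by swinging its sprung lever all the way to its stop and letting it spring back home. Then take the tote by its handle bar, lift it straight up off its stand and finish holding it there in the gripper, level and still, with its underside at least 10 cm above the stand's deck; do not put it down or let go. Keep the tote upright so that no knob falls out, and leave the other things on the saw table where they are.

Things in the scene. Friction and masses are not known exactly. Their poses are not given: they have to be found in the camera images.
- stand: Fixed low plywood stand, 220 (x) x 160 (y) mm, its flat deck 40 mm above the table. Two cleats 10 mm wide and 10 mm high run along its long edges, 140 mm apart inside; the tote sits between them. Origin: centre of its underside on the table, z up. It stands on the left or the right of the table, the counter on the other side.
- tote: Loose open plywood tote, 200 (x) x 120 (y) mm, walls 42 mm high, end boards rising at mid-width to 120 mm. A straight wooden handle bar runs along x between them above the middle: 182 mm long, 16 mm wide, 22 mm high, centre 107 mm above the underside, free on both sides. About 0.41 kg loaded (0.34 to 0.51), balanced near its middle. Origin: centre of underside, z up. Starts on the stand.
- knob0: Loose turned wooden drawer knob, 32 mm wide, 30 mm high, 30 g, standing in the tote near its -x end. Origin: centre of its underside, 6 mm above the tote's underside. It rides along; it is not to be handled.
- knob1: Second such knob, near the middle of the tote, under the bar; it is not to be handled.
- knob2: Third such knob, near the tote's +x end; it is not to be handled.
- counter: Fixed stroke counter: a grey metal housing 85 x 85 mm, its top 64 mm above the table, on a wooden base board 150 x 120 mm; its window side faces its -x. A steel lever swings level just above its top. Origin: centre of the board's underside; z up.
- lever_pivot (a point): Point on the lever's upright axis, 115 mm above the table (the height of the middle of the upright grip). It does not move with the lever.
- lever_grip (a point): Middle of the free part of the lever's grip, an upright black round pin 14 mm in diameter, at the far end of the lever, 70 mm from the pivot axis. The pin is free from 82 mm to 133 mm above the table; this point lies at 115 mm. It moves with the lever. Below 82 mm are the lever's flat arm and the housing.
- lever (a joint): Lever angle in rad: 0 at rest (home), 0.9 at its stop. It grows counter-clockwise seen from above: the grip goes round the pivot from 0.45 rad on the +y side of the counter's -x direction to 0.45 rad on its -y side. A spring drives it home: about 1 N at the grip at home, 3.5 N at the stop. Let go, it returns by itself in under a second.
- tape: Bystander, loose: yellow tape measure, 65 x 42 x 62 mm, near the middle line of the table, near the robot. Leave alone.
- clamp: Bystander, loose: small red C-clamp lying flat, about 175 x 95 mm, 20 mm thick, in the middle of the table. Leave alone.
- square: Bystander, loose: carpenter's try square lying flat, dark wooden stock 120 mm, steel blade 180 mm, 20 mm thick, behind the middle. Leave alone.
- tray: Bystander, loose: empty plywood tray without a handle, 130 x 100 x 35 mm, behind the middle. Leave alone.
- screwdriver: Bystander, loose: screwdriver lying near the robot on the right. Leave alone.
- offcut: Bystander, loose: strip of pale wood 160 x 45 x 22 mm near the robot on the left. Leave alone.
- glue: Bystander, loose: white bottle, 60 mm in diameter, 150 mm high, at the back on the right. Leave alone.
There are look-alikes about, which are no part of the job. What is shaped like the tote but pink is not meant.

How it is judged:
By the outcome, as a careful person would: the job done as asked, in the order asked, and still so for the second after the job is handed in, while the arm keeps its last pose, push and grip.
It also fails if it takes over 51 s, if anything falls off the work surface, if the arm or the gripper's body presses on something with over 40 N, if the wrist force passes 120 N, or if a joint passes its speed limit or range.

## Working session

There is one attempt and no reset: what is moved stays moved. The work goes in short steps, Python scripts to look and compute and a tool call to move; the robot and the scene stay as the last step left them, time stands still between calls to the robot, and variables do not carry over. Pictures are saved under pics/ and viewed, at most 10 in all, crops included, and the job is handed in when it is done.

Besides the shell and the picture viewer there is one more tool, called by a JSON object that holds its "fn" and its "kwargs". move_arm: Moves the arm, as the interface text tells. Its arguments: {"type":"object","properties":{"offset":{"type":"array","items":{"type":"array","items":{"type":"number"}}},"twist":{"type":"array","items":{"type":"array","items":{"type":"number"}}},"grip":{"type":"array","items":{"type":"number"}},"force":{"type":"number"}},"required":["offset","twist","grip"]}

```bash
mkdir -p pics; cat > h.py <<'E'
import numpy as np, cv2
from scipy.spatial.transform import Rotation as R
from workcell import bot, viewer, finder
def K(p):
    f=240/np.tan(np.radians(p["vfov"])/2); return f
def pose(p,obs=None):
    if "position" in p:
        a=np.array(p["attitude"]); M=a if a.shape==(3,3) else R.from_euler('xyz',a,degrees=True).as_matrix()
        return M,np.array(p["position"])
    T=np.array(p["tool_from_camera"]); a=np.array(obs["tcp_rot"]); M=a if a.shape==(3,3) else R.from_euler('xyz',a,degrees=True).as_matrix()
    return M@T[:3,:3], M@T[:3,3]+np.array(obs["ee_pos"])
def ray(p,uv,obs=None):
    f=K(p); d=np.array([(uv[0]-p["cx"])/f,(uv[1]-p["cy"])/f]); s=d.copy()
    for _ in range(20): s=d/(1+p["k1"]*(s@s))
    M,t=pose(p,obs); return t,M@np.array([s[0],s[1],1])
def atz(p,uv,z,obs=None):
    t,d=ray(p,uv,obs); return t+d*(z-t[2])/d[2]
def dep(p,uv,obs=None):
    t,d=ray(p,uv,obs); return t+d*p["depth"][int(round(uv[1])),int(round(uv[0]))]
E
cat > a.py <<'E'
from h import *
np.set_printoptions(precision=4,suppress=True)
o=bot.get_obs(); print({k:o[k] for k in("time","ee_pos","tcp_rot","opening","wrist_force")})
for n in("top","scene"):
    p=viewer.camera(n); cv2.imwrite(f"pics/{n}0.png",p["color"][...,::-1])
    print(n,p.get("position"),p.get("attitude"),p["vfov"],p["k1"])
    for t,z in(("tote",.04),("stand",0),("counter",0),("lever_pivot",.115),("lever_grip",.115),("knob1",.046)):
        for r in finder.pinpoint(p,t)[:3]: print(t,round(r["p"],2),np.round(r["position"],1),atz(p,r["position"],z),dep(p,r["position"]))
E
python3 a.py
```

```text
{'time': 0.0, 'ee_pos': array([0.1545, 0.5277, 0.2526]), 'tcp_rot': array([-179.9252,   -0.0006,  163.6827]), 'opening': 0.0853085806751052, 'wrist_force': array([-0.2664, -0.6435, -0.2251])}
top [0.4521 0.083  1.7284] [-177.2672   -0.4023  -89.1847] 45.79248491663711 -0.09190411823106841
tote 0.75 [249.6 235.6] [0.5271 0.2758 0.04  ] [0.5216 0.2618 0.1626]
tote 0.6 [134.3 299.6] [0.3308 0.6177 0.04  ] [0.3289 0.6265 0.0123]
stand 0.59 [431.  240.7] [ 0.5213 -0.2739  0.    ] [ 0.5179 -0.2564  0.0845]
counter 0.95 [422.3 247.6] [ 0.4998 -0.2472  0.    ] [ 0.4976 -0.2318  0.0805]
lever_pivot 0.56 [431.5 241.4] [ 0.5147 -0.2516  0.115 ] [ 0.5163 -0.2603  0.073 ]
lever_grip 0.64 [219.2 306.6] [0.3211 0.3498 0.115 ] [0.3131 0.3662 0.0162]
lever_grip 0.61 [422.6 259.6] [ 0.4625 -0.2263  0.115 ] [ 0.4631 -0.2446  0.0195]
knob1 0.38 [260.6 235.5] [0.5276 0.2424 0.046 ] [0.5263 0.2396 0.0754]
knob1 0.38 [238.6 214.6] [0.5888 0.3091 0.046 ] [0.5859 0.3043 0.0819]
knob1 0.35 [251.9 256.1] [0.4662 0.2671 0.046 ] [0.4653 0.255  0.1561]
scene [ 1.0317 -0.4775  0.9394] [-137.9576    0.3907   39.826
[... 166 characters left out ...]
74 0.5794 0.0408]
tote 0.38 [196.2 297.2] [ 0.403  -0.1924  0.04  ] [ 0.4599 -0.2182  0.1215]
stand 0.78 [349.5 223. ] [0.516  0.2723 0.    ] [0.557  0.2126 0.0748]
counter 0.62 [206.5 344.3] [ 0.4963 -0.2505  0.    ] [ 0.5323 -0.2658  0.0632]
lever_pivot 0.8 [202.8 322.2] [ 0.5159 -0.2489  0.115 ] [ 0.4936 -0.239   0.0794]
lever_grip 0.85 [196.3 296.1] [ 0.4533 -0.2141  0.115 ] [ 0.4608 -0.2175  0.1257]
lever_grip 0.7 [134.7 317.3] [ 0.394  -0.3346  0.115 ] [ 0.3028 -0.3141 -0.0028]
knob1 0.6 [329.2 207.7] [0.4602 0.2471 0.046 ] [0.462  0.2449 0.0487]
knob1 0.58 [347.7 217.9] [0.5255 0.2481 0.046 ] [0.5394 0.2281 0.0706]
knob1 0.39 [377.1 218.6] [0.5901 0.2978 0.046 ] [0.5899 0.2981 0.0457]
```

View pics/top0.png

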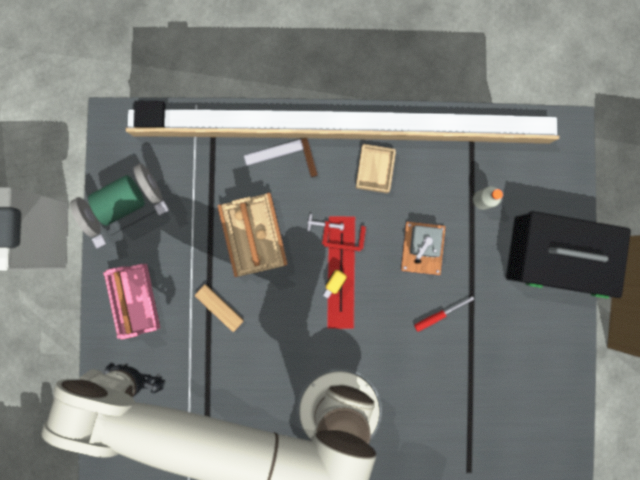

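View pics/scene0.png

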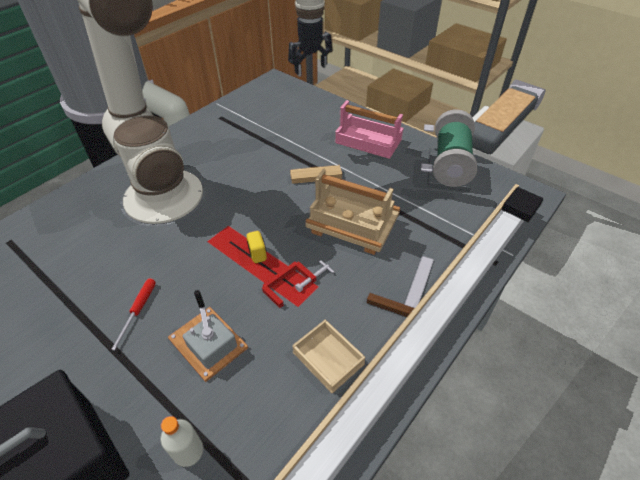

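The tote is the plain wooden one on the left (about (250,235) in top). The pink look-alike is at (131,300). The counter is on the right at (424,247), with its lever's black grip towards the robot and left. I'll turn to yaw 180° and go over.

{"fn": "move_arm", "kwargs": {"offset": [[0,0,0],[0,0,0],[-1.5,-3.5,0],[-1.5,-3.5,0],[-1.5,-3.5,0]], "twist": [[0,0,-0.142],[0,0,-0.142],[0,0,0],[0,0,0],[0,0,0]], "grip": [0,0,0,0,0]}}

```text
time: 1.2
ee_pos: [0.1996, 0.4217, 0.2531]
tcp_rot: [-180.0, -0.0, -180.0]
wrist_force: [1.0, 0.6, 0.0]
opening: 0.0125
grasp_force: 0.0
```

{"fn": "move_arm", "kwargs": {"offset": [[-1.5,-3.5,0],[-1.5,-3.5,0],[-1.5,-3.5,0],[-1.5,-3.5,0],[-1.5,-3.5,0]], "twist": [[0,0,0],[0,0,0],[0,0,0],[0,0,0],[0,0,0]], "grip": [0,0,0,0,0]}}

```text
time: 1.7
ee_pos: [0.2745, 0.2464, 0.2535]
tcp_rot: [180.0, 0.0, 180.0]
wrist_force: [1.2, 0.1, 0.5]
opening: -0.0
grasp_force: 0.0
```

{"fn": "move_arm", "kwargs": {"offset": [[-1.5,-3.5,0],[-1.5,-3.5,0],[-1.5,-3.5,0],[-1.5,-3.5,0],[-1.5,-3.5,0]], "twist": [[0,0,0],[0,0,0],[0,0,0],[0,0,0],[0,0,0]], "grip": [0,0,0,0,0]}}

```text
time: 2.2
ee_pos: [0.3494, 0.0711, 0.2536]
tcp_rot: [180.0, 0.1, 180.0]
wrist_force: [1.8, 0.5, 0.5]
opening: 0.0002
grasp_force: 0.0
```

{"fn": "move_arm", "kwargs": {"offset": [[-1.5,-3.5,0],[-1.5,-3.5,0],[-1.5,-3.5,0],[-1.5,-3.5,0],[-1.5,-3.5,0]], "twist": [[0,0,0],[0,0,0],[0,0,0],[0,0,0],[0,0,0]], "grip": [0,0,0,0,0]}}

```text
time: 2.7
ee_pos: [0.4243, -0.1041, 0.2535]
tcp_rot: [-180.0, 0.0, 179.9]
wrist_force: [1.0, 0.6, 1.4]
opening: 0.0002
grasp_force: 0.0
```

```bash
cat > b.py <<'E'
from h import *
import sys
np.set_printoptions(precision=4,suppress=True)
o=bot.get_obs(); print(o["time"],o["ee_pos"],o["q"])
p=viewer.camera("wrist"); cv2.imwrite(f"pics/{sys.argv[1]}.png",p["color"][...,::-1])
for a in sys.argv[2:]:
    t,z=a.split(":")
    for r in finder.pinpoint(p,t)[:2]: print(t,round(r["p"],2),np.round(r["position"],1),atz(p,r["position"],float(z),o),dep(p,r["position"],o))
E
python3 b.py w1 lever_grip:.115 lever_pivot:.115 counter:0
```

```text
2.7 [ 0.4243 -0.1041  0.2535] [-13.7845 -10.4199  -4.7028  95.6779   0.003  -13.718 ]
lever_grip 0.97 [165.6 273.4] [ 0.4563 -0.2142  0.115 ] [ 0.4509 -0.2091  0.1271]
lever_grip 0.15 [77.3 57.8] [ 0.3127 -0.25    0.115 ] [ 0.3028 -0.3026  0.0209]
lever_pivot 0.75 [126.3 343.3] [ 0.5157 -0.2522  0.115 ] [ 0.5494 -0.2806  0.0651]
counter 0.86 [179.9 259.1] [ 0.4916 -0.2459  0.    ] [ 0.4522 -0.2091  0.0975]
```

View pics/w1.png

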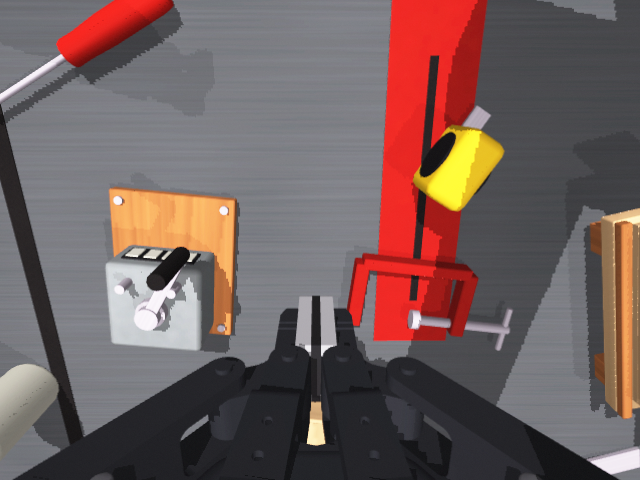

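The wrist picture shows the pin from (180,257) down to (157,283) and the pivot at (148,318). The networks agree with this. Home grip is at (0.455,-0.213) and the stop is expected near (0.450,-0.275). I'll go down on the pin's +y side with shut fingers.

{"fn": "move_arm", "kwargs": {"offset": [[-1.3,-2.8,0],[-1.3,-2.8,0],[0,0,4.5],[0,0,4.5],[0,0,4.5]], "twist": [[0,0,0],[0,0,0],[0,0,0],[0,0,0],[0,0,0]], "grip": [0,0,0,0,0]}}

```text
time: 3.4
ee_pos: [0.45, -0.1573, 0.1172]
tcp_rot: [-180.0, 0.1, -180.0]
wrist_force: [-0.0, 0.6, 0.3]
opening: -0.0
grasp_force: 0.0
```

{"fn": "move_arm", "kwargs": {"offset": [[0,0,0],[0,-1,0],[0,-1,0],[0,-1,0],[0,-1,0]], "twist": [[0,0,0],[0,0,0],[0,0,0],[0,0,0],[0,0,0]], "grip": [0,0,0,0,0]}}

```text
time: 3.9
ee_pos: [0.4505, -0.1995, 0.12]
tcp_rot: [-180.0, 0.1, 179.9]
wrist_force: [-2.6, 3.6, 1.0]
opening: -0.0
grasp_force: 1.5
```

```bash
python3 b.py w2 lever_grip:.115
```

```text
3.9 [ 0.4505 -0.1995  0.12  ] [-23.9005  -3.4874 -13.2041  80.1692   0.0221 -23.8406]
lever_grip 0.88 [262.2 343.9] [ 0.452  -0.2204  0.115 ] [ 0.4452 -0.2188  0.125 ]
```

View pics/w2.png

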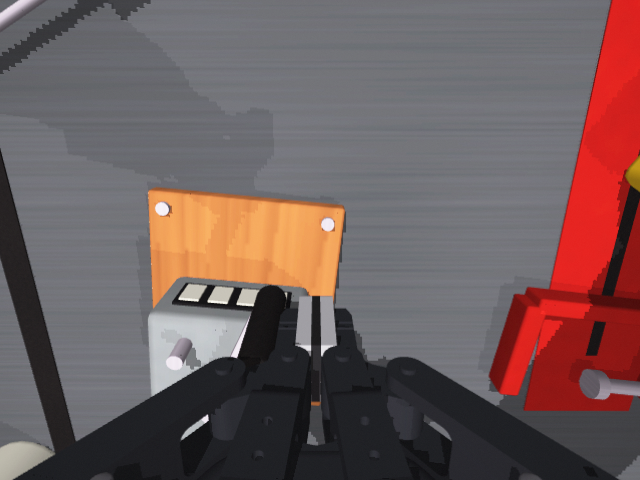

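The finger touches the pin at (265,320), about 21 mm from the TCP in y. I'll push on towards TCP y ≈ -0.254, watching the force.

{"fn": "move_arm", "kwargs": {"offset": [[0,-1,0],[0,-1,0],[0,-1,0],[0,-1,0],[0,-0.5,0]], "twist": [[0,0,0],[0,0,0],[0,0,0],[0,0,0],[0,0,0]], "grip": [0,0,0,0,0]}}

```text
time: 4.5
ee_pos: [0.45, -0.2444, 0.1181]
tcp_rot: [180.0, 0.0, 179.9]
wrist_force: [0.8, 3.8, -1.2]
opening: -0.0004
grasp_force: 1.7
```

{"fn": "move_arm", "kwargs": {"offset": [[0,-0.4,0],[0,-0.3,0],[0,0,0]], "twist": [[0,0,0],[0,0,0],[0,0,0]], "grip": [0,0,0]}}

```text
time: 4.8
ee_pos: [0.4503, -0.2505, 0.1183]
tcp_rot: [180.0, 0.0, 180.0]
wrist_force: [3.1, 3.5, -1.1]
opening: 0.0003
grasp_force: 2.0
```

{"fn": "move_arm", "kwargs": {"offset": [[0,-0.2,0],[0,-0.2,0],[0,0,0]], "twist": [[0,0,0],[0,0,0],[0,0,0]], "grip": [0,0,0]}}

```text
time: 5.1
ee_pos: [0.4503, -0.2539, 0.1185]
tcp_rot: [180.0, 0.1, 180.0]
wrist_force: [3.8, 5.8, -0.4]
opening: 0.0004
grasp_force: 2.6
```

{"fn": "move_arm", "kwargs": {"offset": [[0,-0.2,0],[0,-0.1,0],[0,0,0]], "twist": [[0,0,0],[0,0,0],[0,0,0]], "grip": [0,0,0]}}

```text
time: 5.4
ee_pos: [0.4505, -0.2551, 0.1184]
tcp_rot: [179.7, 0.1, -179.9]
wrist_force: [5.1, 16.8, 1.1]
opening: 0.0001
grasp_force: 8.3
```

```bash
python3 b.py w3 lever_grip:.115
```

```text
5.4 [ 0.4505 -0.2551  0.1184] [-29.6541   0.1327  -9.8558  80.0745   0.2623 -29.7293]
```

The force jumped to 17 N at the expected position, so the lever is at its stop. I'll back off so it springs home.

{"fn": "move_arm", "kwargs": {"offset": [[0,2,0],[0,2.5,0],[0,3,0],[0,3.5,0],[0,0,-4]], "twist": [[0,0,0],[0,0,0],[0,0,0],[0,0,0],[0,0,0]], "grip": [0,0,0,0,0]}}

```text
time: 6.0
ee_pos: [0.4469, -0.144, 0.1537]
tcp_rot: [179.9, -0.5, -179.9]
wrist_force: [0.5, -0.6, 0.9]
opening: 0.0001
grasp_force: 0.0
```

{"fn": "move_arm", "kwargs": {"offset": [[0,0,-4],[0,0,-4],[0,0,-4],[0,1,0],[0,1,0]], "twist": [[0,0,0],[0,0,0],[0,0,0],[0,0,0],[0,0,0]], "grip": [0,0,0,0,1]}}

```text
time: 6.5
ee_pos: [0.4503, -0.1274, 0.2791]
tcp_rot: [-179.9, 0.1, 179.9]
wrist_force: [0.4, 0.3, -1.2]
opening: 0.0134
grasp_force: 0.0
```

```bash
python3 b.py w4 lever_grip:.115 lever_pivot:.115; cat > c.py <<'E'
from h import *
np.set_printoptions(precision=4,suppress=True)
# bar: points in the depth image near z 0.118+.04
for n in("top","scene"):
    p=viewer.camera(n); P=[]
    v,u=np.mgrid[0:480:1,0:640:1]; f=K(p)
    d=np.stack([(u-p["cx"])/f,(v-p["cy"])/f],-1); s=d.copy()
    for _ in range(15): s=d/(1+p["k1"]*(s**2).sum(-1,keepdims=True))
    M,t=pose(p); W=t+(np.concatenate([s,np.ones(s.shape[:2]+(1,))],-1)*p["depth"][...,None])@M.T
    m=(p["depth"]>0)&(abs(W[...,0]-.527)<.13)&(abs(W[...,1]-.268)<.11)&(W[...,2]>.145)&(W[...,2]<.172)
    Q=W[m]; c,size,a=cv2.minAreaRect(Q[:,:2].astype(np.float32)); vec=np.linalg.eigh(np.cov(Q[:,:2].T))[1][:,1]
    print(n,m.sum(),Q.mean(0),c,size,a,np.degrees(np.arctan2(vec[1],vec[0])),np.percentile(Q[:,2],[5,50,95]))
E
python3 c.py
```

```text
6.5 [ 0.4503 -0.1274  0.2791] [-15.7701  -5.6681   2.3802  97.9294  -0.0477 -15.6878]
lever_grip 0.65 [201.4 230. ] [ 0.4574 -0.2164  0.115 ] [ 0.4517 -0.2109  0.1329]
lever_pivot 0.97 [166.2 297.7] [ 0.5158 -0.2509  0.115 ] [ 0.5421 -0.2726  0.0649]
lever_pivot 0.55 [206.6 231.2] [ 0.4584 -0.2125  0.115 ] [ 0.454  -0.2084  0.1287]
top 529 [0.5285 0.2626 0.1588] (0.5272170305252075, 0.2625373899936676) (0.19999608397483826, 0.049203455448150635) 14.557709693908691 -165.3878335730812 [0.152  0.159  0.1653]
scene 621 [0.5298 0.2614 0.1549] (0.5258272290229797, 0.2656112313270569) (0.20028840005397797, 0.05413316562771797) 14.49073600769043 -165.6377476341101 [0.1461 0.156  0.1606]
```

The lever is back home at (0.457,-0.216). The bar centre is about (0.527,0.264) with a direction of 14.5°. Its top is at 0.158, which matches the geometry (0.158).

{"fn": "move_arm", "kwargs": {"offset": [[-0.8,3.9,0],[-0.8,3.9,0],[-0.8,3.9,0],[-0.8,3.9,0],[-0.8,3.9,0]], "twist": [[0,0,0],[0,0,0],[0,0,0],[0,0,0],[0,0,0]], "grip": [1,1,1,1,1]}}

```text
time: 7.25
ee_pos: [0.4901, 0.0688, 0.2776]
tcp_rot: [-180.0, -0.0, 179.9]
wrist_force: [0.3, 0.3, 0.5]
opening: 0.0855
grasp_force: 0.0
```

{"fn": "move_arm", "kwargs": {"offset": [[-0.8,3.9,0],[-0.8,3.9,0],[-0.8,3.9,0],[-0.8,3.9,0],[-0.5,1.0,0]], "twist": [[0,0,0],[0,0,0],[0,0,0],[0,0,-0.126],[0,0,-0.127]], "grip": [1,1,1,1,1]}}

```text
time: 7.75
ee_pos: [0.5261, 0.237, 0.2765]
tcp_rot: [-180.0, -0.1, -165.1]
wrist_force: [0.7, -0.1, 0.7]
opening: 0.0851
grasp_force: 0.0
```

```bash
cat > d.py <<'E'
from h import *
import sys
np.set_printoptions(precision=4,suppress=True)
o=bot.get_obs(); print(o["time"],o["ee_pos"],o["tcp_rot"],o["q"],o["opening"])
p=viewer.camera("wrist"); cv2.imwrite(f"pics/{sys.argv[1]}.png",p["color"][...,::-1])
v,u=np.mgrid[0:480:1,0:640:1]; f=K(p)
d=np.stack([(u-p["cx"])/f,(v-p["cy"])/f],-1); s=d.copy()
for _ in range(15): s=d/(1+p["k1"]*(s**2).sum(-1,keepdims=True))
M,t=pose(p,o); W=t+(np.concatenate([s,np.ones(s.shape[:2]+(1,))],-1)*p["depth"][...,None])@M.T
m=(p["depth"]>0)&(abs(W[...,2]-.158)<.008)&(np.hypot(W[...,0]-.527,W[...,1]-.264)<.08)
Q=W[m]; vec=np.linalg.eigh(np.cov(Q[:,:2].T))[1][:,1]; a=np.radians(14.5); n=np.array([-np.sin(a),np.cos(a)])
s=(Q[:,:2]-[.527,.264])@n
print(m.sum(),Q.mean(0),np.degrees(np.arctan2(vec[1],vec[0])),"perp",np.percentile(s,[2,50,98]),np.median(Q[:,2]))
for r in finder.pinpoint(p,"tote")[:2]: print(r["p"],r["position"],atz(p,r["position"],.04,o))
E
python3 d.py w5
```

```text
7.75 [0.5261 0.237  0.2765] [-179.9991   -0.1183 -165.1246] [24.2421  9.5162 17.6874 98.2881  0.0184  9.3666] 0.0851306278332027
5587 [0.5195 0.261  0.1581] -165.52386292156746 perp [-0.0085 -0.0011  0.007 ] 0.15842492778581685
0.92 [344.3, 205.6] [0.5241 0.2645 0.04  ]
0.35 [353.1, 128.4] [0.4543 0.2523 0.04  ]
```

View pics/w5.png

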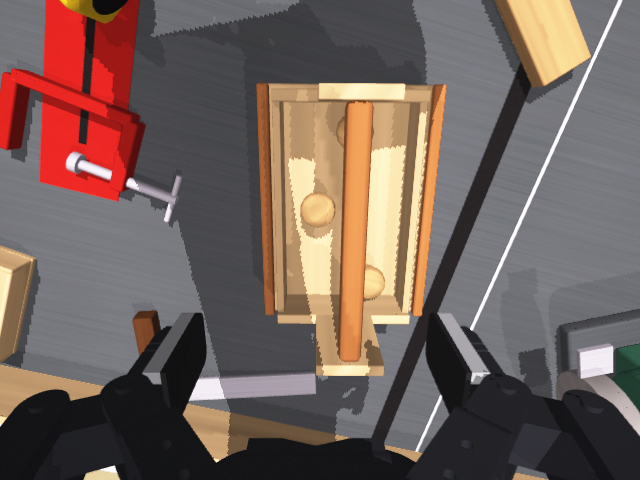

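The bar runs (358,103)–(350,360) between the open fingers and is well aligned. Its centreline is about 25 mm off along tool y. I'll centre over it, descend and close.

{"fn": "move_arm", "kwargs": {"offset": [[-0.7,2.5,0],[0,0,4],[0,0,4],[0,0,3],[0,0,0]], "twist": [[0,0,0],[0,0,0],[0,0,0],[0,0,0],[0,0,0]], "grip": [1,1,1,1,1]}}

```text
time: 8.35
ee_pos: [0.5246, 0.2579, 0.1636]
tcp_rot: [-179.9, -0.4, -165.8]
wrist_force: [-0.2, 0.7, -0.4]
opening: 0.0853
grasp_force: 0.0
```

```bash
python3 d.py w6; python3 c.py
```

```text
8.35 [0.5246 0.2579 0.1636] [-179.8908   -0.4251 -165.8063] [26.1817  9.2677  4.8793 86.05   -0.0186 11.9876] 0.08532017341900802
14660 [0.5038 0.2569 0.1586] -165.9572021209763 perp [-0.0484 -0.0007  0.0373] 0.1585114957218069
0.85 [325.3, 239.5] [0.5228 0.2636 0.04  ]
top 6 [0.6267 0.2646 0.1632] (0.6270805597305298, 0.2640589773654938) (0.007172043900936842, 0.003923834767192602) 45.98860168457031 46.55875958046164 [0.1584 0.1636 0.1673]
scene 559 [0.5347 0.263  0.1557] (0.5301922559738159, 0.2571755349636078) (0.20306527614593506, 0.10159306973218918) 26.567977905273438 -165.71497279627818 [0.1461 0.1566 0.1635]
```

{"fn": "move_arm", "kwargs": {"offset": [[-0.1,0.4,0.7],[0,0,0.7],[0,0,0],[0,0,0],[0,0,0]], "twist": [[0,0,0],[0,0,0],[0,0,0],[0,0,0],[0,0,0]], "grip": [0.7,0.5,0.4,0.3,0.25], "force": 60}}

```text
time: 9.05
ee_pos: [0.5265, 0.2642, 0.1545]
tcp_rot: [180.0, 0.0, -165.5]
wrist_force: [0.2, -0.3, 0.2]
opening: 0.0215
grasp_force: 0.0
```

{"fn": "move_arm", "kwargs": {"offset": [[0,0,0],[0,0,0],[0,0,0],[0,0,0],[0,0,0]], "twist": [[0,0,0],[0,0,0],[0,0,0],[0,0,0],[0,0,0]], "grip": [0.2,0.1,0,0,0]}}

```text
time: 9.55
ee_pos: [0.5267, 0.2639, 0.1546]
tcp_rot: [-180.0, 0.0, -165.6]
wrist_force: [1.4, -5.6, 3.7]
opening: 0.0149
grasp_force: 59.6
```

The grip holds the bar at 15 mm with 60 N. Now I'll lift straight up.

{"fn": "move_arm", "kwargs": {"offset": [[0,0,-0.5],[0,0,-1],[0,0,-1],[0,0,-1],[0,0,0]], "twist": [[0,0,0],[0,0,0],[0,0,0],[0,0,0],[0,0,0]], "grip": [0,0,0,0,0]}}

```text
time: 10.05
ee_pos: [0.5271, 0.2646, 0.1914]
tcp_rot: [180.0, 0.2, -165.5]
wrist_force: [-0.8, 0.3, -3.8]
opening: 0.0147
grasp_force: 58.6
```

```bash
python3 - <<'E'
from h import *
o=bot.get_obs(); print(o["wrist_force"],o["torque"],o["grasp_force"])
p=viewer.camera("scene"); cv2.imwrite("pics/s1.png",cv2.resize(p["color"][120:300,250:480,::-1],None,fx=3,fy=3))
E
```

```text
[-0.80394271  0.34070465 -3.80565039] [-0.00428788 -0.051954    0.01936363] 58.62029314041138
```

View pics/s1.png

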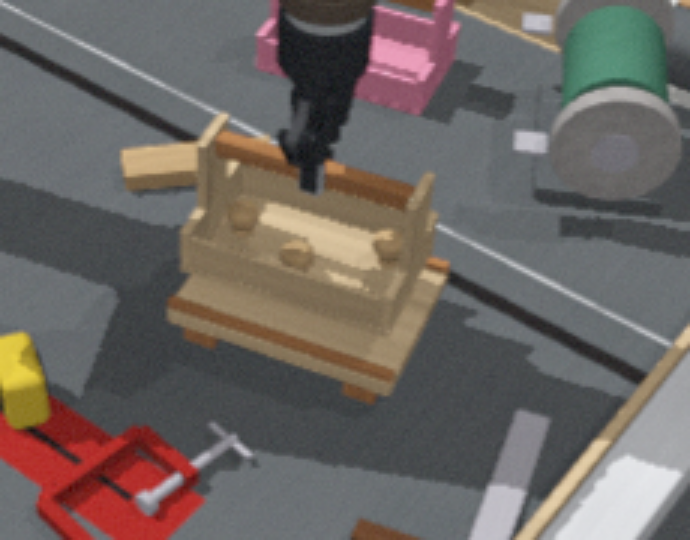

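The tote has come clear of the stand level, with all three knobs standing in it (crop (243,213), (297,253), (390,247)). I'll continue up to about 13 cm.

{"fn": "move_arm", "kwargs": {"offset": [[0,0,-1.5],[0,0,-2],[0,0,-2],[0,0,-2],[0,0,-1.5]], "twist": [[0,0,0],[0,0,0],[0,0,0],[0,0,0],[0,0,0]], "grip": [0,0,0,0,0]}}

```text
time: 10.6
ee_pos: [0.5265, 0.2642, 0.2802]
tcp_rot: [180.0, 0.0, -165.5]
wrist_force: [1.4, 0.2, -3.8]
opening: 0.0149
grasp_force: 58.9
```

{"fn": "move_arm", "kwargs": {"offset": [[0,0,-0.8],[0,0,0],[0,0,0],[0,0,0],[0,0,0]], "twist": [[0,0,0],[0,0,0],[0,0,0],[0,0,0],[0,0,0]], "grip": [0,0,0,0,0]}}

```text
time: 11.1
ee_pos: [0.5263, 0.2641, 0.2864]
tcp_rot: [-180.0, -0.1, -165.5]
wrist_force: [-0.9, -0.8, -3.9]
opening: 0.0148
grasp_force: 58.9
```

```bash
python3 - <<'E'
from h import *
o=bot.get_obs(); print(o["ee_pos"],o["torque"],o["grasp_force"],np.abs(o["qd"]).max())
p=viewer.camera("scene"); cv2.imwrite("pics/s2.png",p["color"][60:420,80:560,::-1])
E
```

```text
[0.52632556 0.26408561 0.28639459] [-0.00422414 -0.04083832  0.00101656] 58.911786675453186 0.31870628520513594
```

View pics/s2.png

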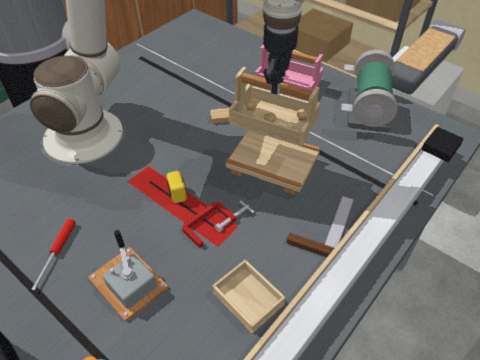

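The tote is held level 13 cm above the deck (crop (275,108)), with its knobs inside. The lever is home at (120,238) and the bystanders haven't moved.

```bash
python3 -c "
from workcell import bot
print(bot.job_done())"
```

```text
the job is handed in; nothing more can be done
None
```

I swung the counter lever to its stop and let it spring home, then lifted the tote by its bar; it is held level and still about 13 cm above the stand deck with all three knobs inside, and the job is handed in.

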